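# Isolate the counter's socket box, find the loose socket and hold its flap open

## Task

One of the three flap sockets in the grey box on the bar has come loose, and I want to screw it tight. First switch the box off: turn the red isolator handle anticlockwise until it clicks over past its detent to off. Then push down on the closed blue flaps to find the socket that drops into the box under your finger, lift that one's flap by its thumb bead to 60 degrees or more and keep holding it up for me: finish with the flap in your fingers, its socket still pushed down, the other flaps never opened and the things round about left where they are.

Things in the scene. Friction and masses are not known exactly. Their poses are not given: they have to be found in the camera images.
- power_box: grey socket box on the counter, 112 mm deep (x), 346 long (y), top at 70 mm; origin at the centre of its underside, x axis to its back (away from the robot, turned up to 17 degrees). From its +y (left) end: three sockets with blue flaps (left, middle, right; y = 128, 43, -42, x = -18 mm), then the red isolator handle on a yellow plate (y = -126, x = -4 mm)
- isolator (a joint): angle of the red isolator handle, rad: 0 = on (bar along the box's x axis), 1.047 (60 degrees, end stop) = off; turns anticlockwise, seen from above, to off. A spring detent resists with up to 0.15 N m until half way (0.52), then snaps it on to off. Off counts from 0.95
- isolator_grip (a point): point on the handle's turning axis, 96 mm above the counter, at the height to grip; the bar there is 46 mm long (this point's x) and 13 mm thick (its y), its top 11 mm above this point, its foot, a 42 mm disc, 10 mm below. The point turns with the handle
- seat_left (a joint): how far the left (+y) socket is pushed down into the box, m: 0 = as found. A sound socket gives under 2 mm and comes back; the loose one gives way at about 4 N on its flap, drops 6 mm and stays wedged down (about 8 N lifts it out again). All three look alike until pushed; which is loose changes from start to start
- cover_left (a joint): opening angle of the left (+y) socket's flap, rad: 0 = shut, 1.57 = upright, 1.75 = stop. A spring (0.04 N m when shut, 0.08 N m at 1 rad) always swings it shut: it stays open only while held
- flap_left: blue spring flap of the left (+y) socket, 56x56 mm with a round dome, hinged at its back edge. Origin at the middle of the hinge axis (its y), 78 mm above the counter; shut, the flap reaches towards its own -x. Push on the dome: centre at x = -33 mm, top at z = +7 mm. It sinks with the socket and turns with the flap; opening, the front rises about +y
- bead_left (a point): centre of the thumb bead at the front of the left (+y) flap, 82 mm in front of the hinge axis and 6 mm above it: a roll 12 mm thick, 14 mm long along the hinge axis, on an 11 mm wide tongue. It overhangs the box's front by 13 mm, so fingers can pinch its two ends from above. Moves with the flap; same axes
- seat_middle (a joint): how far the middle socket is pushed down into the box, m: 0 = as found. A sound socket gives under 2 mm and comes back; the loose one gives way at about 4 N on its flap, drops 6 mm and stays wedged down (about 8 N lifts it out again). All three look alike until pushed; which is loose changes from start to start
- cover_middle (a joint): opening angle of the middle socket's flap, rad: 0 = shut, 1.57 = upright, 1.75 = stop. A spring (0.04 N m when shut, 0.08 N m at 1 rad) always swings it shut: it stays open only while held
- flap_middle: blue spring flap of the middle socket, 56x56 mm with a round dome, hinged at its back edge. Origin at the middle of the hinge axis (its y), 78 mm above the counter; shut, the flap reaches towards its own -x. Push on the dome: centre at x = -33 mm, top at z = +7 mm. It sinks with the socket and turns with the flap; opening, the front rises about +y
- bead_middle (a point): centre of the thumb bead at the front of the middle flap, 82 mm in front of the hinge axis and 6 mm above it: a roll 12 mm thick, 14 mm long along the hinge axis, on an 11 mm wide tongue. It overhangs the box's front by 13 mm, so fingers can pinch its two ends from above. Moves with the flap; same axes
- seat_right (a joint): how far the right socket is pushed down into the box, m: 0 = as found. A sound socket gives under 2 mm and comes back; the loose one gives way at about 4 N on its flap, drops 6 mm and stays wedged down (about 8 N lifts it out again). All three look alike until pushed; which is loose changes from start to start
- cover_right (a joint): opening angle of the right socket's flap, rad: 0 = shut, 1.57 = upright, 1.75 = stop. A spring (0.04 N m when shut, 0.08 N m at 1 rad) always swings it shut: it stays open only while held
- flap_right: blue spring flap of the right socket, 56x56 mm with a round dome, hinged at its back edge. Origin at the middle of the hinge axis (its y), 78 mm above the counter; shut, the flap reaches towards its own -x. Push on the dome: centre at x = -33 mm, top at z = +7 mm. It sinks with the socket and turns with the flap; opening, the front rises about +y
- bead_right (a point): centre of the thumb bead at the front of the right flap, 82 mm in front of the hinge axis and 6 mm above it: a roll 12 mm thick, 14 mm long along the hinge axis, on an 11 mm wide tongue. It overhangs the box's front by 13 mm, so fingers can pinch its two ends from above. Moves with the flap; same axes
- calculator: red desk calculator, 150x105x18 mm; stands by, to be left alone. Origin under its centre
- sugar_dish: little glass dish of lump sugar, 74 mm wide, 30 mm high; stands by, to be left alone. Origin under its centre
- coffee_cup: large white coffee cup, 106x136x63 mm with its handle; stands by, to be left alone. Origin under its centre
- dish: small plain white dish, 83 mm wide, 27 mm high; stands by, to be left alone. Origin under its centre
- salt_shaker: salt shaker with steel cap, 39 mm wide, 76 mm high; stands by, to be left alone. Origin under its centre
- screwdriver: screwdriver, 190 mm long, lying on the counter in front of the box for the electrician; to be left alone

How it is judged:
By the outcome, as a careful person would: the job done as asked, in the order asked, and still so for the second after the job is handed in, while the arm keeps its last pose, push and grip.
It also fails if it takes over 72 s, if anything falls off the work surface, if the arm or the gripper's body presses on something with over 40 N, if the wrist force passes 120 N, or if a joint passes its speed limit or range.

## Robot

A 6-joint arm with a two-finger parallel gripper is mounted at the origin on a cart in front of the work surface, level with it; the furniture and walls round the work are solid. World frame = base frame: x ahead of the robot, y to its left, z up, the work surface at z = 0. Lengths are in m, angles in rad, forces in N, time in s.
With the tool pointing down it reaches from about 0.325 to 0.9 m from the base axis. Payload 6.1 kg.
Tool frame: the origin (TCP) lies between the finger pads; the fingertips stand 19 mm ahead of it and the grasp point (between the pads) is the TCP; z points along the fingers, y is the line along which they close (so a half turn about z gives the same grasp; the last joint's range is limited). The gripper opens to 87 mm and grips with 3 to 60 N. Pads are 19 mm wide; open, the fingers measure 117 mm over their backs; the gripper's body (75 mm by 190 mm) begins 51 mm behind the grasp point.
Start: joints at [1.085, 0.22, 1.526, -0, 1.395, -0.126], TCP at [0.22, 0.585, 0.242] pointing down, gripper open.
Joint ranges: [-2.98, 2.98], [-0.91, 2.08], [0.09, 2.57], [-1.24, 4.39], [0.2, 2.65], [-2.68, 2.68]. Speed limits (rad/s): [2.57, 2.57, 3.01, 3.14, 3.14, 3.14].

## Interface

Orientations are given as a unit quaternion [x, y, z, w].
In Python, from bench import bot gives the robot as it stands. The module is installed in compiled form; this text tells all that it offers.
- The arm moves only by the shell command python3 -m crank 'ROWS'. ROWS is a JSON list of rows, 1 to 10 of them, each of 5 numbers: the opening from 0.0 (shut) to 1.0 (fully open), then dx, dy, dz in m, then a turn about the tool's z in rad; each row shifts and turns the commanded pose from where the row before left it, along the tool's axes as they then stand; what a row does not reach is not made up. A row lasts 1/12 s, in which the tool goes at most 0.0417 m and 0.125 rad, less where a joint would pass 70% of its speed; a pose out of reach is approached as far as the arm can. The fingers move at their own pace and stop on an object; the grip force is fixed at half the most. Time passes only in rows, so rows that do not move let the fingers close. It prints the time, the measured TCP pose, the force, the opening and the grip force at its end.
- bot.get_obs(): the state, without advancing time (a new reading comes with each control period).
- bot.get_image(name): name is "scene" or "top" or "wrist"; returns the picture (480x640x3 uint8, red, green, blue); there is no depth.
- bot.get_calibration(name): a dict with "intrinsics" (3x3 intrinsics, pixels), "extrinsics" (4x4, takes a point from world to camera coordinates). Camera axes: x right, y down, z forward; pixel columns grow to the right and rows downward; lengths in m; the calibration is good to about 2 mm. The wrist camera is an equidistant fisheye: a pixel r from the principal point sees the ray r / f radians off the axis. A picture is of the moment at which its call begins: read the wrist's pose just before it. get_calibration takes no time and is no camera call; for the wrist camera it gives the pose at the moment of the call.
- bot.sign_off(): hands the job in; it is judged then, once.
The state is a dict: "clock": time; "q": joint angles; "joint_vel": joint speeds; "joint_torque": joint torques, N m; "tool_pos": TCP position; "tool_rot": TCP orientation; "ft_force": force on the tool from outside, world axes, zero at the start; "ft_torque": the same for the moment, N m; "gripper_width": opening from 0.0 (shut) to 1.0 (fully open); "grasp_force": force on a finger pad.
Only numpy, scipy, OpenCV 4.12 (cv2) and the standard library are available. Lean on these libraries where they do the work, as an engineer would, in place of code of your own. Each camera call takes 0.05 s, during which the arm holds its last target. There are 200 camera calls.

## Working session

There is one attempt and no reset: what is moved stays moved. The work goes in short steps, Python scripts to look and compute and a shell command to move; the robot and the scene stay as the last step left them, time stands still between calls to the robot, and variables do not carry over. Pictures are saved under pics/ and viewed, at most 10 in all, crops included, and the job is handed in when it is done.

```bash
mkdir -p pics; python3 - <<'E'
from bench import bot
import cv2,numpy as np
for n in("scene","top"):
    im=bot.get_image(n);cv2.imwrite(f"pics/{n}0.png",im[...,::-1]);c=bot.get_calibration(n);print(n,np.round(c["intrinsics"],1).tolist(),np.round(c["extrinsics"],3).tolist())
o=bot.get_obs();print({k:np.round(v,3).tolist() for k,v in o.items()})
E
```

```text
scene [[514.8, 0.0, 316.0], [0.0, 514.8, 242.6], [0.0, 0.0, 1.0]] [[0.875, -0.484, 0.01, -0.501], [-0.185, -0.353, -0.917, 0.15], [0.447, 0.801, -0.399, 0.99], [0.0, 0.0, 0.0, 1.0]]
top [[445.3, 0.0, 333.3], [0.0, 445.3, 240.6], [0.0, 0.0, 1.0]] [[-0.026, -1.0, -0.006, -0.06], [-0.977, 0.026, -0.21, 0.568], [0.21, 0.0, -0.978, 1.005], [0.0, 0.0, 0.0, 1.0]]
{'clock': 0.1, 'q': [1.085, 0.221, 1.527, -0.0, 1.395, -0.126], 'joint_vel': [-0.0, -0.003, -0.002, -0.001, -0.0, -0.001], 'joint_torque': [0.001, -49.595, -38.852, 0.07, 0.052, -0.0], 'tool_pos': [0.22, 0.584, 0.241], 'tool_rot': [0.179, 0.984, -0.001, -0.0], 'ft_force': [0.643, 0.481, -0.197], 'ft_torque': [0.024, 0.005, 0.012], 'grasp_force': 0.0, 'gripper_width': 1.004}
```

View pics/top0.png

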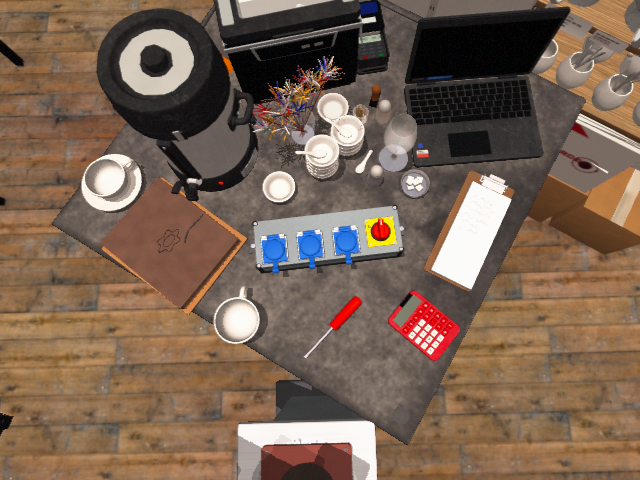

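View pics/scene0.png

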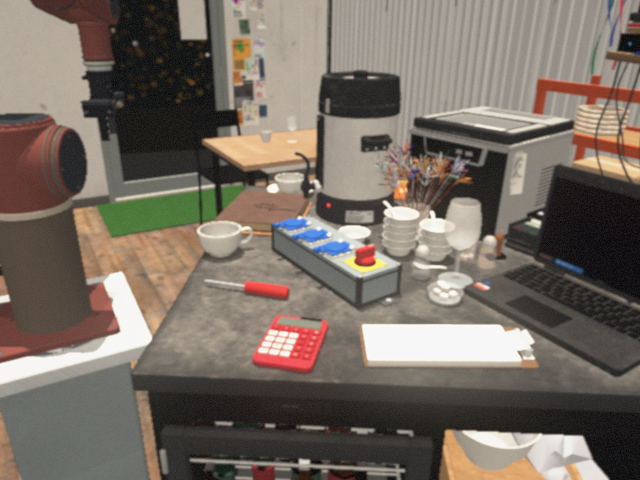

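The top view shows the box at px (255–402, 208–270), with blue flaps near (274,248), (310,245) and (346,241). The yellow plate with the red handle is near (381,231), the screwdriver near (333,327) and the cup near (237,320). The scene view shows the same layout, with clear space above the box.

```bash
cat > h.py <<'E'
from bench import bot
import cv2,numpy as np
from scipy.spatial.transform import Rotation as R
def ray(n,px,z):
    c=bot.get_calibration(n);K=np.array(c["intrinsics"]);E=np.array(c["extrinsics"])
    px=np.atleast_2d(px).astype(float)
    d=(px-K[:2,2])/[K[0,0],K[1,1]]
    if n=="wrist":
        th=np.linalg.norm(d,axis=1,keepdims=True);v=np.c_[np.sin(th)*d/np.maximum(th,1e-9),np.cos(th)]
    else: v=np.c_[d,np.ones(len(d))]
    w=v@E[:3,:3];o=-E[:3,:3].T@E[:3,3]
    return o+w*((z-o[2])/w[:,2])[:,None]
def masks(im):
    h=cv2.cvtColor(im,cv2.COLOR_RGB2HSV);H,S,V=h[...,0],h[...,1],h[...,2]
    b=lambda m:m.astype(np.uint8)
    return dict(blue=b((H>95)&(H<125)&(S>130)&(V>60)),yel=b((H>22)&(H<36)&(S>130)&(V>100)),red=b(((H<8)|(H>172))&(S>150)&(V>70)))
def blobs(m,amin):
    cs,_=cv2.findContours(m,cv2.RETR_EXTERNAL,cv2.CHAIN_APPROX_NONE)
    return [c for c in cs if cv2.contourArea(c)>amin]
def tool(p): # displacement in tool axes from the measured pose to world point p
    o=bot.get_obs();return R.from_quat(o["tool_rot"]).inv().apply(np.array(p)-o["tool_pos"])
E
python3 - <<'E'
from h import *
im=bot.get_image("top");m=masks(im)
roi=np.zeros((480,640),np.uint8);roi[195:290,240:420]=1
for k,z in(("blue",.08),("yel",.074),("red",.10)):
    for c in blobs(m[k]*roi,40):
        r=cv2.minAreaRect(c);M=cv2.moments(c);cen=(M["m10"]/M["m00"],M["m01"]/M["m00"])
        print(k,cv2.contourArea(c),np.round(cen,1),np.round(r[0],1),np.round(r[1],1),round(r[2]),"cen",ray("top",cen,z).round(4),"rect",ray("top",r[0],z).round(4),"front",ray("top",c[c[:,0,1].argmax(),0],.084).round(4))
cr=cv2.resize(im[195:285,240:420],None,fx=4.4,fy=4.4,interpolation=cv2.INTER_CUBIC);cv2.imwrite("pics/crop0.png",cr[...,::-1])
E
```

```text
blue 585.0 [273.8 250.6] [274.1 253.3] [38.  23.2] 84 cen [[0.5419 0.0653 0.08  ]] rect [[0.5355 0.0647 0.08  ]] front [[0.491  0.0665 0.084 ]]
blue 580.5 [309.9 246.3] [310.1 249.2] [37.8 23.1] 83 cen [[ 0.55   -0.0191  0.08  ]] rect [[ 0.5431 -0.0197  0.08  ]] front [[ 0.498  -0.0189  0.084 ]]
blue 572.0 [346. 242.] [346.3 244.7] [37.4 23.2] 84 cen [[ 0.558  -0.1039  0.08  ]] rect [[ 0.5515 -0.1045  0.08  ]] front [[ 0.5075 -0.1023  0.084 ]]
yel 407.5 [380.2 232.1] [380.2 231.2] [28.  28.8] 83 cen [[ 0.5811 -0.1858  0.074 ]] rect [[ 0.5831 -0.1859  0.074 ]] front [[ 0.5462 -0.1549  0.084 ]]
red 222.0 [380.3 230.5] [380.3 230.3] [17.7 17. ] 45 cen [[ 0.5786 -0.1835  0.1   ]] rect [[ 0.5794 -0.1835  0.1   ]] front [[ 0.5622 -0.1813  0.084 ]]
```

View pics/crop0.png

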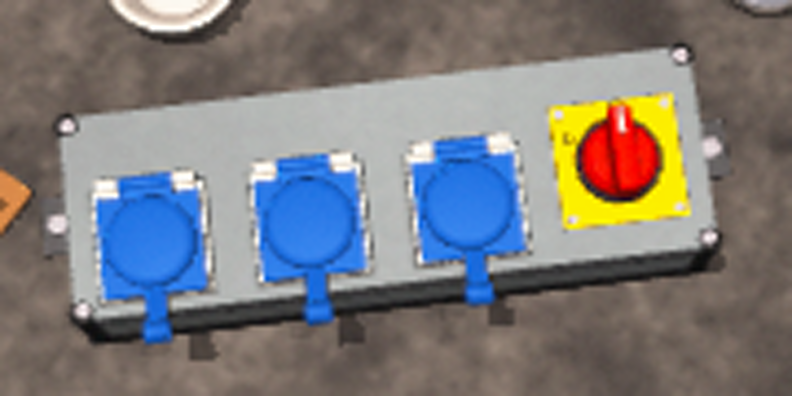

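The crop shows the handle bar pointing along the box's x axis (on). All three flaps are shut, with their beads at the front edge. Box yaw is about 0.095 rad, origin about (0.575,-0.060), and handle axis about (0.583,-0.186). I'll travel over the handle first.

```bash
R='python3 -m crank'
python3 -m crank '[[0.4,-0.029,-0.028,0],[0.4,-0.029,-0.028,0]]' 2>&1 | tail -3
python3 -m crank '[[0.4,-0.029,-0.028,0,0],[0.4,-0.029,-0.028,0,0],[0.4,-0.029,-0.028,0,0],[0.4,-0.029,-0.028,0,0],[0.4,-0.029,-0.028,0,0],[0.4,-0.029,-0.028,0,0],[0.4,-0.029,-0.028,0,0],[0.4,-0.029,-0.028,0,0],[0.4,-0.029,-0.028,0,0],[0.4,-0.029,-0.028,0,0]]'
python3 -m crank '[[0.4,-0.029,-0.028,0,0],[0.4,-0.029,-0.028,0,0],[0.4,-0.029,-0.028,0,0],[0.4,-0.029,-0.028,0,0],[0.4,-0.029,-0.028,0,0],[0.4,-0.029,-0.028,0,0],[0.4,-0.029,-0.028,0,0],[0.4,-0.029,-0.028,0,0],[0.4,-0.029,-0.028,0,0],[0.4,-0.029,-0.028,0,0]]'
python3 -m crank '[[0.4,0,0,0,0.125],[0.4,0,0,0,0.125],[0.4,0,0,0,0.125],[0.4,0,0,0,0.125],[0.4,0,0,0,0.125],[0.4,0,0,0,0.125],[0.4,0,0,0,0.125],[0.4,0,0,0,0.125],[0.4,0,0,0,0.125],[0.4,0,0,0,0.125]]'
python3 -m crank '[[0.4,0,0,0,0.125],[0.4,0,0,0,0.125],[0.4,0,0,0,0.125],[0.4,0,0,0,0.125],[0.4,0,0,0,0.125],[0.4,0,0,0,0.125],[0.4,0,0,0,0.125],[0.4,0,0,0,0.125],[0.4,0,0,0,0.125],[0.4,0,0,0,0.125]]'
cat >> h.py <<'E'
def go(p,yaw):
    o=bot.get_obs();r=R.from_quat(o["tool_rot"]);y=r.as_matrix()[:,1];cy=np.arctan2(-y[0],y[1]) # 0 => tool y along world y
    d=tool(p);t=(-(yaw-cy)+np.pi)%(2*np.pi)-np.pi
    print("clk %.2f"%o["clock"],"pos",np.round(o["tool_pos"],4),"tool-d",d.round(4),"turn",round(t,3),"half",round((t%np.pi),3),"tilt",r.as_matrix()[:,2].round(3),"F",np.round(o["ft_force"],1),"w",round(o["gripper_width"],3),"q",np.round(o["q"],2))
E
python3 -c "
from h import *
go([.583,-.186,.2],.095)"
```

```text
Traceback (most recent call last):
ValueError: each row has 5 numbers
clock: 0.98
tool_pos: [0.3931, 0.219, 0.2415]
tool_rot: [0.179, 0.984, 0.0, 0.0]
ft_force: [0.3, 0.9, -0.0]
gripper_width: 0.416
grasp_force: 0.0
clock: 1.82
tool_pos: [0.5661, -0.1454, 0.2412]
tool_rot: [0.179, 0.984, 0.0, -0.0]
ft_force: [0.6, 0.7, 1.0]
gripper_width: 0.398
grasp_force: 0.0
clock: 2.65
tool_pos: [0.5655, -0.1433, 0.2411]
tool_rot: [0.723, 0.691, -0.0, -0.0]
ft_force: [-0.2, 0.3, -0.9]
gripper_width: 0.402
grasp_force: 0.0
clock: 3.48
tool_pos: [0.5655, -0.1433, 0.2411]
tool_rot: [0.991, 0.137, -0.0, -0.0]
ft_force: [-0.7, -0.1, -0.1]
gripper_width: 0.396
grasp_force: 0.0
clk 3.48 pos [ 0.5655 -0.1433  0.2411] tool-d [0.0052 0.0459 0.0411] turn -2.961 half 0.181 tilt [-0.001  0.    -1.   ] F [-0.7 -0.1 -0.1] w 0.396 q [-0.38  0.12  1.64 -0.    1.38  0.91]
```

```bash
python3 -m crank '[[0.4,0,0,0,0.09],[0.4,0,0,0,0.091],[0.4,0,0,0,0]]' >/dev/null
python3 -m crank '[[0.4,0.013,0.022,0.02,0],[0.4,0.013,0.022,0.02,0],[0.4,0,0,0,0]]' >/dev/null
python3 - <<'E'
from h import *
go([.583,-.186,.2],.095)
im=bot.get_image("wrist");cv2.imwrite("pics/w1.png",im[...,::-1]);m=masks(im)
for k,z in(("blue",.08),("yel",.074),("red",.10)):
    for c in blobs(m[k],150):
        r=cv2.minAreaRect(c);print(k,cv2.contourArea(c),np.round(r[0]),np.round(r[1]),ray("wrist",r[0],z).round(4))
E
```

```text
clk 3.98 pos [ 0.5952 -0.1866  0.196 ] tool-d [-0.0121 -0.0018 -0.0039] turn -3.135 half 0.007 tilt [-0.006  0.001 -1.   ] F [-1.4 -0.1 -1. ] w 0.399 q [-0.43  0.26  1.57 -0.    1.32  1.04]
blue 3447.0 [208. 256.] [79. 71.] [[ 0.5654 -0.104   0.08  ]]
blue 3080.5 [114. 252.] [74. 55.] [[ 0.5592 -0.0198  0.08  ]]
blue 1771.0 [ 41. 244.] [58. 41.] [[0.5558 0.0649 0.08  ]]
yel 3564.0 [316. 240.] [85. 91.] [[ 0.5851 -0.1855  0.074 ]]
red 2580.0 [312. 251.] [55. 67.] [[ 0.5858 -0.1833  0.1   ]]
red 249.5 [477.  15.] [31.  9.] [[ 0.7636 -0.2779  0.1   ]]
```

View pics/w1.png

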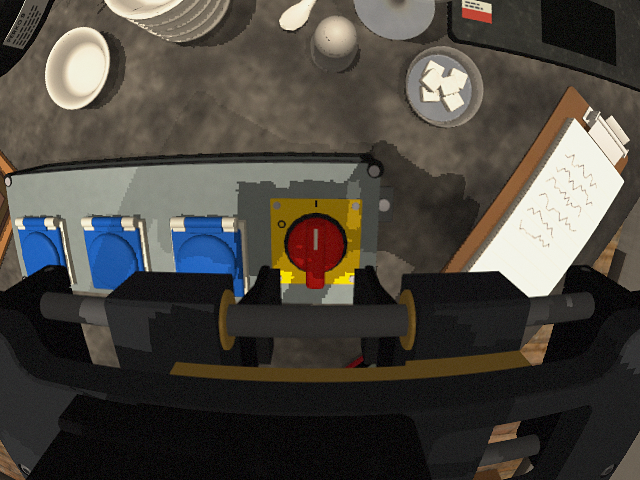

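The wrist view shows the red disc centred near (316,243) with the bar at u≈316 and the plate spanning u 271–362. The lower part of the plate is hidden by the fingers.

```bash
python3 - <<'E'
from h import *
print(ray("wrist",[[316,243]],.086).round(4),ray("wrist",[[316,286],[316,230]],.107).round(4),ray("wrist",[[271,198],[362,198]],.074).round(4),ray("wrist",[[373,168],[7,180]],.072).round(4))
go([.584,-.186,.108],.095)
E
```

```text
[[ 0.5871 -0.1858  0.086 ]] [[ 0.5628 -0.1883  0.107 ]
 [ 0.6027 -0.1843  0.107 ]] [[ 0.6143 -0.1497  0.074 ]
 [ 0.6211 -0.2161  0.074 ]] [[ 0.6438 -0.2217  0.072 ]
 [ 0.6118  0.1144  0.072 ]]
clk 4.03 pos [ 0.5947 -0.1852  0.1976] tool-d [-0.0102 -0.      0.0897] turn -3.135 half 0.007 tilt [-0.006  0.002 -1.   ] F [-0.7 -0.  -0.2] w 0.399 q [-0.43  0.25  1.57 -0.    1.32  1.04]
```

```bash
python3 -m crank '[[0.4,-0.009,0,0,0.007],[0.4,0,0,0.035,0],[0.4,0,0,0.03,0],[0.4,0,0,0.01,0],[0.4,0,0,0,0]]' | tail -5
python3 -c "
from h import *
go([.585,-.186,.108],.095)"
```

```text
tool_pos: [0.5846, -0.1839, 0.1243]
tool_rot: [0.999, 0.047, -0.002, -0.001]
ft_force: [-0.5, -0.5, -0.9]
gripper_width: 0.4
grasp_force: 0.0
clk 4.45 pos [ 0.5846 -0.1839  0.1243] tool-d [0.0003 0.0021 0.0163] turn 3.142 half 3.142 tilt [-0.005  0.002 -1.   ] F [-0.5 -0.5 -0.9] w 0.4 q [-0.43  0.3   1.66  0.    1.19  1.04]
```

```bash
python3 -m crank '[[0.4,0,0.002,0.01,0],[0.4,0,0,0.006,0],[0.4,0,0,0,0]]' | tail -5
python3 -m crank '[[0,0,0,0,0],[0,0,0,0,0],[0,0,0,0,0],[0,0,0,0,0],[0,0,0,0,0]]' | tail -5
```

```text
tool_pos: [0.5874, -0.1875, 0.1109]
tool_rot: [0.999, 0.047, 0.0, 0.0]
ft_force: [-0.6, 0.2, -0.4]
gripper_width: 0.402
grasp_force: 0.0
tool_pos: [0.5876, -0.1861, 0.1112]
tool_rot: [0.999, 0.047, 0.0, -0.001]
ft_force: [-0.3, 6.1, 4.5]
gripper_width: 0.148
grasp_force: 30.0
```

```bash
python3 -m crank '[[0,0,0,0,-0.12],[0,0,0,0,-0.12],[0,0,0,0,-0.12],[0,0,0,0,-0.12],[0,0,0,0,-0.12],[0,0,0,0,-0.12],[0,0,0,0,-0.12],[0,0,0,0,-0.12],[0,0,0,0,-0.08],[0,0,0,0,0]]' | tail -5
python3 -c "
from h import *
go([.585,-.186,.108],.095)
print(bot.get_obs()['ft_torque'])"
```

```text
tool_pos: [0.5854, -0.183, 0.1112]
tool_rot: [0.842, 0.539, -0.0, -0.005]
ft_force: [-9.8, 15.5, 13.9]
gripper_width: 0.145
grasp_force: 30.0
clk 5.95 pos [ 0.5854 -0.183   0.1112] tool-d [-0.0029  0.001   0.0032] turn -2.097 half 1.044 tilt [-0.006  0.008 -1.   ] F [-9.8 15.5 13.9] w 0.145 q [-0.43  0.32  1.66  0.    1.17 -0.  ]
[2.66428726 1.96722838 0.06671673]
```

```bash
python3 -m crank '[[0,0,0,0,-0.03],[0,0,0,0,0],[0.35,0,0,0,0],[0.35,0,0,0,0],[0.35,0,0,0,0],[0.35,0,0,-0.02,0],[0.35,0,0,-0.03,0],[0.35,0,0,-0.03,0]]' | tail -5
python3 -m crank '[[0,0,0,0,0.12],[0,0,0,0,0.12],[0,0,0,0,0.12],[0,0,0,0,0.12],[0,0,0,0,0.12],[0,0,0,0,0.12],[0,0,0,0,0.12],[0,0,0,0,0.12],[0,0,0,0,0.1],[0,0,0,0,0]]' |tail -5
python3 - <<'E'
from h import *
o=np.array([.575+.002,-.0605]);c,s=np.cos(.095),np.sin(.095)
for n,y in(("R",-.042),("M",.043),("L",.128)): print(n,o+[c*-.018-s*y,s*-.018+c*y],o+[c*-.067-s*y,s*-.067+c*y])
go([*(o+[c*-.018-s*-.042,s*-.018+c*-.042]),.115],.095)
im=bot.get_image("wrist");cv2.imwrite("pics/w2.png",im[...,::-1])
E
```

```text
tool_pos: [0.5865, -0.1875, 0.1903]
tool_rot: [0.836, 0.549, -0.001, -0.001]
ft_force: [0.6, -0.3, 0.4]
gripper_width: 0.343
grasp_force: 0.0
tool_pos: [0.5875, -0.188, 0.1907]
tool_rot: [0.999, 0.05, 0.0, 0.0]
ft_force: [0.7, -0.6, 0.4]
gripper_width: 0.007
grasp_force: 0.0
R [ 0.56306517 -0.10401805] [ 0.51428611 -0.10866605]
M [ 0.55500231 -0.01940132] [ 0.50622325 -0.02404932]
L [0.54693945 0.06521541] [0.49816039 0.0605674 ]
clk 7.45 pos [ 0.5875 -0.188   0.1907] tool-d [-0.016  -0.086   0.0757] turn -3.137 half 0.005 tilt [ 0.001 -0.001 -1.   ] F [ 0.7 -0.6  0.4] w 0.007 q [-0.44  0.24  1.6  -0.    1.3   1.03]
```

View pics/w2.png

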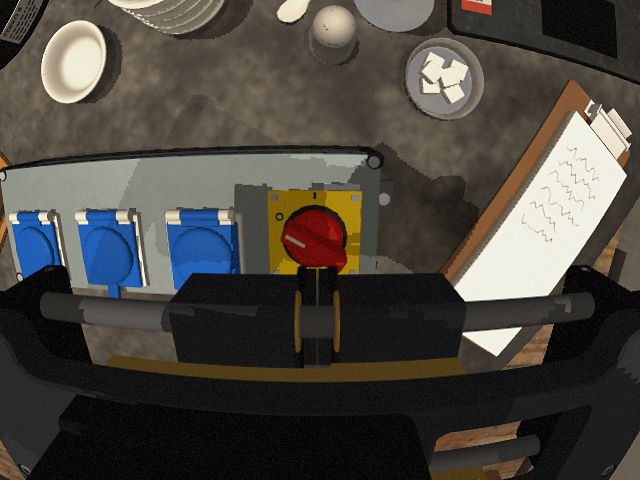

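The handle bar now runs from (286,238) to (345,262), about 60° anticlockwise from where it started, so the isolator is off. Next I'll push on the right dome.

```bash
python3 -m crank '[[0,-0.008,-0.040,0,0],[0,-0.008,-0.040,0,0],[0,0,-0.006,0.02,0],[0,0,0,0.03,0],[0,0,0,0.02,0],[0,0,0,0,0],[0,0,0,0,0]]' | egrep 'pos|force:'
python3 -m crank '[[0,0,0,0.004,0],[0,0,0,0.004,0],[0,0,0,0,0]]'| egrep 'pos|force:'
python3 -m crank '[[0,0,0,0.001,0],[0,0,0,0.001,0],[0,0,0,0,0]]'| egrep 'pos|force:'
```

```text
tool_pos: [0.5616, -0.1034, 0.1197]
ft_force: [1.1, 0.1, 1.2]
grasp_force: 0.0
tool_pos: [0.563, -0.104, 0.1132]
ft_force: [-0.6, -0.5, -0.1]
grasp_force: 0.0
tool_pos: [0.5626, -0.1037, 0.1108]
ft_force: [0.1, 0.3, -0.5]
grasp_force: 0.0
```

```bash
python3 -m crank '[[0,0,0,0.003,0],[0,0,0,0.002,0],[0,0,0,0,0]]'| egrep 'pos|t_force:'
python3 -m crank '[[0,0,0,0.001,0],[0,0,0,0.001,0],[0,0,0,0,0]]'| egrep 'pos|t_force:'
python3 -m crank '[[0,0,0,0.001,0],[0,0,0,0,0]]'| egrep 'pos|t_force:'
python3 -m crank '[[0,0,0,0.001,0],[0,0,0,0,0]]'| egrep 'pos|t_force:'
```

```text
tool_pos: [0.5621, -0.1034, 0.1049]
ft_force: [-0.5, -1.5, -0.4]
tool_pos: [0.5624, -0.1035, 0.1036]
ft_force: [-0.4, 0.0, 2.7]
tool_pos: [0.5625, -0.1035, 0.1024]
ft_force: [-0.1, -0.1, 0.1]
tool_pos: [0.5624, -0.1035, 0.1012]
ft_force: [-0.1, 0.1, -0.6]
```

```bash
python3 -m crank '[[0,0,0,0.001,0],[0,0,0,0,0]]'| egrep 'pos|t_force:'
python3 -m crank '[[0,0,0,0.001,0],[0,0,0,0,0]]'| egrep 'pos|t_force:'
python3 -m crank '[[0,0,0,0.001,0],[0,0,0,0,0]]'| egrep 'pos|t_force:'
python3 -m crank '[[0,0,0,0.001,0],[0,0,0,0,0]]'| egrep 'pos|t_force:'
```

```text
tool_pos: [0.5623, -0.1035, 0.1002]
ft_force: [0.5, -0.5, 0.3]
tool_pos: [0.5624, -0.1035, 0.0993]
ft_force: [0.2, 0.5, 0.1]
tool_pos: [0.5624, -0.1035, 0.0983]
ft_force: [-0.3, -0.1, 0.1]
tool_pos: [0.5625, -0.1036, 0.0981]
ft_force: [-2.4, 0.6, 2.9]
```

The right socket gave way at about 3–4 N and stayed about 6 mm down, so it is the loose one. I'll back off and measure its bead from in front.

```bash
python3 -m crank '[[0,0,0,0.001,0],[0,0,0,0,0],[0,0,0,-0.03,0],[0,0,0,-0.04,0],[0.45,-0.035,0,-0.01,0],[0.45,-0.035,0,0,0],[0.45,-0.03,0,0,0],[0.45,0,0,0,0],[0.45,0,0,0,0]]' | egrep 'pos|t_force:'
python3 - <<'E'
from h import *
go([.512,-.1087,.086],.095)
im=bot.get_image("wrist");cv2.imwrite("pics/w3.png",im[...,::-1]);m=masks(im)
for c in blobs(m["blue"],150):
    r=cv2.boundingRect(c);y0=r[1]+r[3]
    p=c[:,0];t=p[p[:,1]>y0-8];print(r,"tip u",t[:,0].min(),t[:,0].max(),"v",y0)
    print(ray("wrist",[[t[:,0].min(),y0-5],[t[:,0].max(),y0-5],[t[:,0].mean(),y0]],.078).round(4))
E
```

```text
tool_pos: [0.4621, -0.114, 0.1766]
ft_force: [0.2, -0.5, 0.4]
clk 10.83 pos [ 0.4621 -0.114   0.1766] tool-d [ 0.0502 -0.0002  0.0906] turn -3.134 half 0.008 tilt [ 0.001 -0.    -1.   ] F [ 0.2 -0.5  0.4] w 0.296 q [-0.41 -0.08  1.97  0.    1.25  1.06]
(58, 56, 61, 126) tip u 74 95 v 182
[[0.4924 0.0748 0.078 ]
 [0.4934 0.0541 0.078 ]
 [0.489  0.0647 0.078 ]]
(153, 41, 78, 137) tip u 176 199 v 178
[[ 0.5001 -0.0139  0.078 ]
 [ 0.5013 -0.0308  0.078 ]
 [ 0.4973 -0.0229  0.078 ]]
(276, 39, 84, 137) tip u 306 327 v 176
[[ 0.5088 -0.1031  0.078 ]
 [ 0.5102 -0.1167  0.078 ]
 [ 0.5062 -0.1103  0.078 ]]
```

View pics/w3.png

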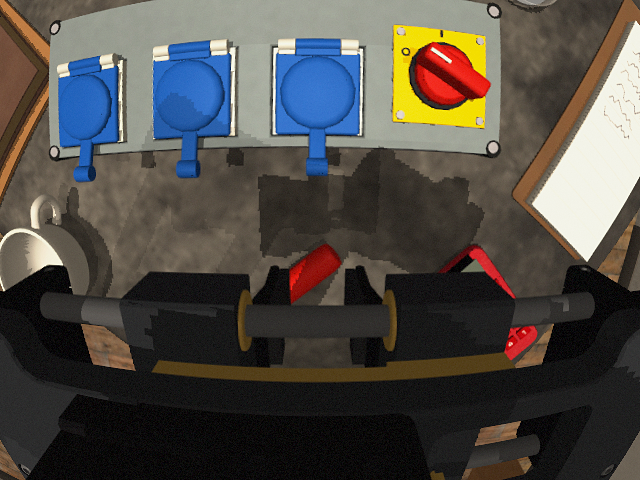

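The wrist view shows the right bead at (316,167), the right flap still shut, the handle at about 60° and the bystanders undisturbed. The bead works out at about (0.513,-0.110).

```bash
python3 -m crank '[[0.45,0.025,0.001,0,0.008],[0.45,0.025,0,0,0],[0.45,0,0,0.03,0],[0.45,0,0,0.03,0],[0.45,0,0,0.01,0],[0.45,0,0,0,0],[0.45,0,0,0,0]]' | egrep 'pos|t_force:'
python3 -c "
from h import *
go([.5115,-.110,.086],.095)"
```

```text
tool_pos: [0.5131, -0.1098, 0.1064]
ft_force: [0.2, 0.0, 1.5]
clk 11.47 pos [ 0.5131 -0.1098  0.1064] tool-d [-0.0016  0.0001  0.0204] turn -3.141 half 0.001 tilt [-0.001  0.    -1.   ] F [0.2 0.  1.5] w 0.448 q [-0.36  0.12  1.9   0.    1.11  1.11]
```

```bash
python3 -m crank '[[0.45,-0.0015,0,0.01,0],[0.45,0,0,0.01,0],[0.45,0,0,0,0],[0.45,0,0,0,0]]' | egrep 'pos|t_force:'
python3 -m crank '[[0,0,0,0,0],[0,0,0,0,0],[0,0,0,0,0],[0,0,0,0,0],[0,0,0,0,0]]' | tail -5
```

```text
tool_pos: [0.511, -0.11, 0.0863]
ft_force: [-0.0, 0.4, 0.0]
tool_pos: [0.5114, -0.1097, 0.0868]
tool_rot: [0.999, 0.048, 0.0, -0.0]
ft_force: [0.8, 7.8, 0.5]
gripper_width: 0.158
grasp_force: 12.5
```

```bash
python3 -m crank '[[0,0,0,0,0],[0,0.0008,0,-0.0072,0],[0,0.0015,0,-0.0070,0],[0,0,0,0,0]]' | tail -5
python3 -m crank '[[0,0.0021,0,-0.0069,0],[0,0.0026,0,-0.0066,0],[0,0.0032,0,-0.0064,0],[0,0.0038,0,-0.0061,0],[0,0,0,0,0]]' | tail -5
```

```text
tool_pos: [0.5137, -0.1092, 0.1017]
tool_rot: [0.999, 0.048, -0.0, -0.0]
ft_force: [0.3, 6.5, -3.8]
gripper_width: 0.153
grasp_force: 30.0
tool_pos: [0.5258, -0.1084, 0.1283]
tool_rot: [0.999, 0.048, -0.0, -0.0]
ft_force: [-2.7, 6.8, -2.6]
gripper_width: 0.155
grasp_force: 30.0
```

```bash
python3 -m crank '[[0,0.0043,0,-0.0055,0],[0,0.0048,0,-0.0052,0],[0,0,0,0,0]]' | egrep "pos|_force"
python3 -m crank '[[0,0.0052,0,-0.0047,0],[0,0.0056,0,-0.0043,0],[0,0,0,0,0]]' | egrep "pos|_force"
python3 - <<'E'
from h import *
go([.5115,-.110,.086],.095)
for n in("scene","wrist"):
    im=bot.get_image(n); 
    if n=="scene": im=cv2.resize(im[190:310,240:420],None,fx=4,fy=4)
    cv2.imwrite(f"pics/{n}4.png",im[...,::-1])
E
```

```text
tool_pos: [0.5349, -0.1076, 0.1389]
ft_force: [-3.4, 6.2, 0.2]
grasp_force: 30.0
tool_pos: [0.5458, -0.1066, 0.1479]
ft_force: [-4.6, 5.4, -0.3]
grasp_force: 30.0
clk 13.47 pos [ 0.5458 -0.1066  0.1479] tool-d [-0.0344  0.0002  0.0619] turn -3.141 half 0.001 tilt [-0.  0. -1.] F [-4.6  5.4 -0.3] w 0.152 q [-0.33  0.14  1.8   0.    1.2   1.14]
```

View pics/scene4.png

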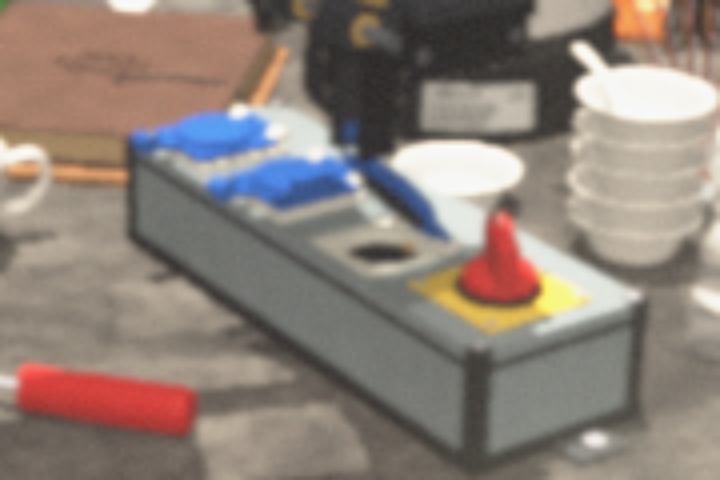

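The scene crop shows the right flap (near (400,195)) held up at about 50° with its socket exposed, the other two flaps shut, and the red handle turned. I'll go on past 60°.

```bash
python3 -m crank '[[0,0.0059,0,-0.0039,0],[0,0.0063,0,-0.0031,0],[0,0,0,0,0]]' | egrep "pos|_force"
python3 -m crank '[[0,0.0066,0,-0.0027,0],[0,0.0068,0,-0.0021,0],[0,0,0,0,0]]' | egrep "pos|_force"
python3 -m crank '[[0,0.005,0,-0.0009,0],[0,0,0,0,0],[0,0,0,0,0],[0,0,0,0,0]]' | egrep "pos|_force"
python3 - <<'E'
from h import *
go([.5115,-.110,.086],.095)
im=bot.get_image("scene");im=cv2.resize(im[190:310,240:420],None,fx=4,fy=4)
cv2.imwrite("pics/scene5.png",im[...,::-1])
E
```

```text
tool_pos: [0.558, -0.1054, 0.1549]
ft_force: [-4.7, 6.2, 1.0]
grasp_force: 30.0
tool_pos: [0.5715, -0.1042, 0.1598]
ft_force: [-5.2, 5.4, 3.3]
grasp_force: 30.0
tool_pos: [0.5758, -0.1038, 0.1608]
ft_force: [-4.9, 5.2, 4.2]
grasp_force: 30.0
clk 14.40 pos [ 0.5758 -0.1038  0.1608] tool-d [-0.0646  0.      0.0748] turn -3.141 half 0.001 tilt [-0. -0. -1.] F [-4.9  5.2  4.2] w 0.157 q [-0.31  0.2   1.71 -0.    1.23  1.16]
```

View pics/scene5.png

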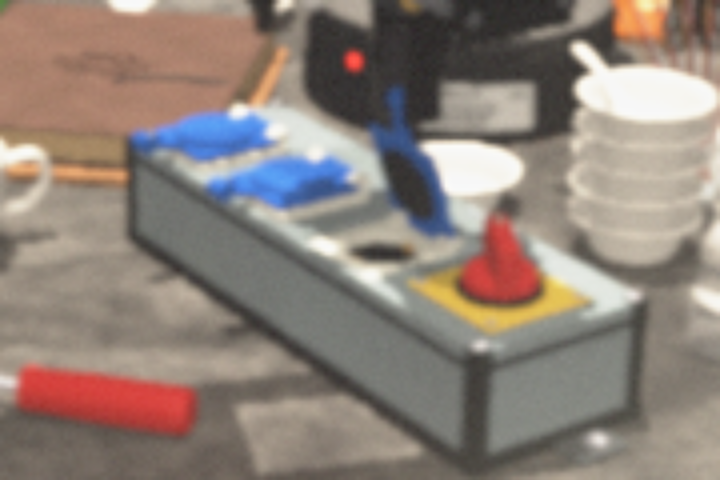

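The flap is held at about 73° with a slight downward force, so the socket stays seated. The other flaps are shut and the isolator is off.

```bash
python3 -c "
from bench import bot
print(bot.sign_off())"
```

```text
the job is handed in; nothing more can be done
None
```

The isolator is off, the right socket was the loose one and is pushed down, and its flap is held up at about 73° by the bead; I pushed only that socket, and the other two flaps stayed shut.

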